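# Snap the stick head onto the incense holder

## Robot

A 6-joint arm with a two-finger parallel gripper is mounted at the origin on the work surface. World frame = base frame: x ahead of the robot, y to its left, z up, the work surface at z = 0. Lengths are in m, angles in degrees, forces in N, time in s.
With the tool pointing down it reaches from about 0.35 to 0.975 m from the base axis. Payload 7.1 kg.
Tool frame: the origin (TCP) lies midway between the tips of the shut fingers; the grasp point (between the pads) lies behind it (arm.grip_depth is the z of the grasp point in the tool frame, in m); z points along the fingers, y is the direction in which the jaws open and shut (so a half turn about z gives the same grasp; the last joint's range is limited). The gripper opens to 88 mm and grips with 3 to 60 N. Pads are 20 mm wide; open, the fingers measure 115 mm over their backs; the gripper's body (75 mm by 178 mm) begins 61 mm behind the grasp point.
Start: joints at [66.062, 24.242, 93.386, -0, 62.372, -1.089], TCP at [0.243, 0.576, 0.223] pointing down, gripper open.
Joint ranges: [-172.04, 172.04], [-51.8, 120.97], [4.93, 147.93], [-75.15, 255.16], [6.16, 154.13], [-145.62, 145.62]. Speed limits (degrees/s): [136.94, 136.94, 172.46, 180, 180, 180].

## Interface

Orientations are given as a 3x3 rotation matrix whose columns are the frame's x, y, z axes.
In Python, from rig import observe, vision, arm gives the robot as it stands. The module is installed in compiled form; this text tells all that it offers.
- The arm moves only by the tool send_rows, never from a script. Its argument "targets" is a list of rows, each a list of 3 entries, a list of its own where there are three numbers: the opening, from 0 (shut) to 1 (fully open), then the shift along the tool's x, y, z in m, then the turn about the tool's z in degrees. A call has 1 to 10 rows; each row is the pose to reach, as a shift and turn from the pose commanded when the call began, along the tool's axes at that moment; what a row does not reach only later rows make up. A row lasts 1/8 s, in which the tool goes at most 62.5 mm and 10.7 degrees, less where a joint would pass 70% of its speed; a pose out of reach is approached as far as the arm can. A call with a gripper value outside its range is refused whole. The fingers move at their own pace and stop on an object; "force" is the grip in N (left out, the last holds). Time passes only in rows, so rows that repeat a pose let the fingers close. It gives the time, the measured TCP pose, the force and the opening at its end, in the units of the state.
- observe(): the state, without advancing time (a new reading comes with each control period).
- vision.capture(name): name is "scene" or "top" or "wrist"; returns a dict with "img" (420x560x3 uint8, red, green, blue), "vfov" (degrees; the focal length in pixels is half the picture's height over the tangent of half this angle, whatever the lens; pixels are square), "cx", "cy" (the principal point, pixels), "position" and "rotation" of the camera in the world; the wrist camera has in their place "T_tool_cam" (4x4, takes a point from camera to tool coordinates, whose origin is the TCP and whose axes are the flange's). Camera axes: x right, y down, z forward; pixel columns grow to the right and rows downward; lengths in m; the calibration is good to about 2 mm. A picture is of the moment at which its call begins: read the wrist's pose just before it. There is no depth.
- arm.finish_job(): hands the job in, once; it reports no verdict.
The state is a dict: "time": time; "qpos": joint angles; "dq": joint speeds; "joint_efforts": joint torques, N m; "position": TCP position; "eef_rot": TCP orientation; "force": force on the tool from outside, world axes, zero at the start; "moment": the same for the moment, N m; "finger_gap": opening from 0.0 (shut) to 1.0 (fully open).
Only numpy, scipy, OpenCV 4.12 (cv2) and the standard library are available. Lean on these libraries where they do the work, as an engineer would, in place of code of your own. Each camera call takes 0.05 s, during which the arm holds its last target.

## Task

Get the incense holder ready for use: lift the loose bamboo dust cover off its stud and stand it upright in the round well of the walnut rest, letting go of it there. Then fit the brass stick head over the bare stud, press it straight down with the gripper until it clicks, and keep pressing so that it squeezes the sprung collar right down; finish with the gripper still holding it down like that. Do not shift or knock over anything else on the table.

Things in the scene. Friction and masses are not known exactly. Their poses are not given: they have to be found in the camera images.
- holder: squat round brass incense holder, 100 mm across, fixed to the table. Origin: centre of its underside; z up. Its domed body is 26 mm tall; on its axis stand a sprung collar and a steel stud 15 mm in diameter, tip 49.5 mm above the table (tapering to 6 mm over the last 5 mm). Four sprung steel balls bulge from the stud (21 mm across them) 40 mm above the table; a lipped cap snaps over them
- seat (a point): point on the stud's axis at the height of the collar's upper face at rest, 34 mm above the table; fixed to the holder, z up
- collar (a joint): travel of the sprung collar (dark steel disc, 42 mm across, 4 mm thick, around the stud's foot): 0 at rest (up), 0.004 m fully squeezed down; starts to move at 2 N and is fully down at 10 N
- cover: bamboo dust cover: thimble 32 mm in diameter and 36 mm tall, with a small knob on top (16 mm diameter), 47 mm in all, bore 25 mm, 30 mm deep, open underneath, 40 g. It stands loosely over the stud on the collar, free of the balls; it clears the stud when lifted 20 mm. Origin: centre of its open underside; z up
- head: brass stick head: plain round cap 32 mm in diameter, 26 mm tall, flat top with six small holes, 80 g, standing mouth down on the table. Origin: centre of its open underside; z up. Inside, at the mouth, a lip 3 mm high with an 18 mm bore (1.5 mm clear of the stud all round), then a 24 mm bore up to 21 mm
- head_top (a point): centre of the stick head's flat top, 26 mm above its origin. Snap: going down, the lip meets the balls when the head's origin is about 9.5 mm above point seat; it takes about 6 to 10 N to pass them, the force drops as it clicks about 4 mm above seat, and from seat level on the head pushes the collar down by up to 4 mm. Firm straight push needed; hold it tight
- rest: square walnut block, 72 x 72 mm, 20 mm tall, fixed, with one round well in the middle of its top, 38 mm in diameter, 13 mm deep. Origin: centre of its underside; z up
- well (a point): centre of the well's floor, 7 mm above the table
- tile1: standing mahjong tile of bone with a bamboo back, 22 x 24 x 34 mm tall; first of a row of three at the far side. Bystander, origin at the centre of its underside
- tile2: second tile of that row, same size. Bystander, origin at the centre of its underside
- tile3: third tile of that row, same size. Bystander, origin at the centre of its underside
- tile4: a single standing mahjong tile, same size. Bystander, origin at the centre of its underside
- die: ivory-coloured die, 18 mm cube. Bystander, origin at the centre of its underside
- ashtray: cobalt glass ashtray, 108 mm across, 30 mm tall. Bystander, origin at the centre of its underside
- teacup: white handleless teacup, 68 mm across, 55 mm tall. Bystander, origin at the centre of its underside
- pusher: walnut tile pusher lying on the table, 340 mm long along its y axis, 22-25 mm wide, 24 mm tall. Bystander, origin at the centre of its underside
Mind the look-alikes: they are no part of the job. Leave any green look-alike of the rest alone. What is shaped like the head but red is not meant.

How it is judged:
By the outcome, as a careful person would: the job done as asked, in the order asked, and still so for the second after the job is handed in, while the arm keeps its last pose, push and grip.
It also fails if it takes over 58 s, if anything falls off the work surface, if the arm or the gripper's body presses on something with over 40 N, if the wrist force passes 120 N, or if a joint passes its speed limit or range.

## Working session

There is one attempt and no reset: what is moved stays moved. The work goes in short steps, Python scripts to look and compute and a tool call to move; the robot and the scene stay as the last step left them, time stands still between calls to the robot, and variables do not carry over. Pictures are saved under pics/ and viewed, and the job is handed in when it is done.

Besides the shell and the picture viewer there is one more tool, called after "Emit:" by a JSON object that holds its "fn" and its "kwargs", one argument or row to a line. send_rows: Moves the arm, as the interface text tells. Its arguments: {"type":"object","properties":{"targets":{"type":"array"},"force":{"type":"number"}},"required":["targets"]}

```bash
mkdir -p pics
python3 - <<'E'
from rig import observe, vision, arm
import cv2,numpy as np
s=observe()
for k,v in s.items(): print(k,np.round(v,4).tolist())
print(arm.grip_depth)
for n in ["scene","top","wrist"]:
    c=vision.capture(n); cv2.imwrite(f"pics/{n}0.png",c["img"][:,:,::-1])
    print(n,{k:np.round(v,4).tolist() for k,v in c.items() if k!="img"})
E
```

```text
time 0.0
qpos [66.0898, 24.2868, 93.4285, 0.0298, 62.3662, -1.1019]
dq [-0.0383, -0.0677, 0.015, -0.0342, 0.0086, -0.0144]
joint_efforts [-1.3774, -54.6426, -27.3415, -0.2889, 0.0697, 0.1305]
position [0.2421, 0.5757, 0.2219]
eef_rot [[-0.9217, 0.3879, -0.001], [0.3879, 0.9217, -0.0011], [0.0005, -0.0014, -1.0]]
force [-0.4734, -1.5377, 0.3549]
moment [-0.0132, 0.0437, -0.0137]
finger_gap 1.0021
-0.0187
scene {'vfov': 54.9344, 'cx': 278.6536, 'cy': 208.6887, 'position': [1.0466, -0.2694, 0.6327], 'rotation': [[0.5093, 0.6391, -0.5763], [0.8606, -0.3851, 0.3334], [-0.0088, -0.6657, -0.7461]]}
top {'vfov': 48.6304, 'cx': 276.7173, 'cy': 192.8939, 'position': [0.4991, -0.0245, 1.0428], 'rotation': [[0.0006, -0.992, 0.1266], [-0.9996, 0.003, 0.0282], [-0.0284, -0.1265, -0.9916]]}
wrist {'vfov': 65.0684, 'cx': 277.8207, 'cy': 206.0065, 'T_tool_cam': [[0.0, -0.9686, -0.2487, 0.0654], [1.0, 0.0001, -0.0003, 0.0005], [0.0003, -0.2487, 0.9686, -0.1624], [0.0, 0.0, 0.0, 1.0]]}
```

View pics/scene0.png

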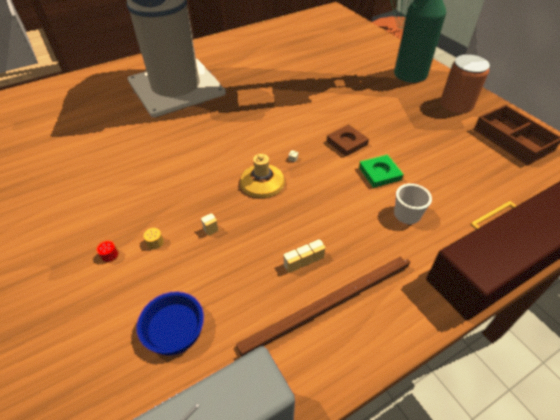

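View pics/top0.png

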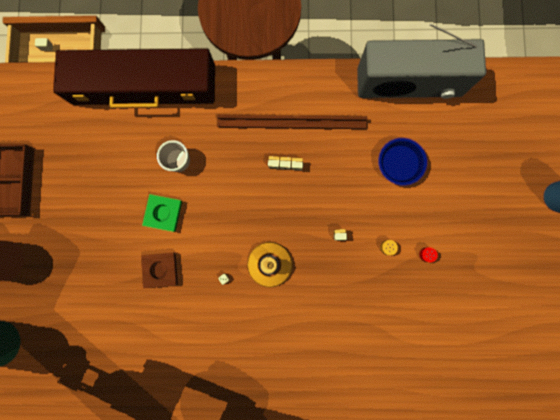

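View pics/wrist0.png

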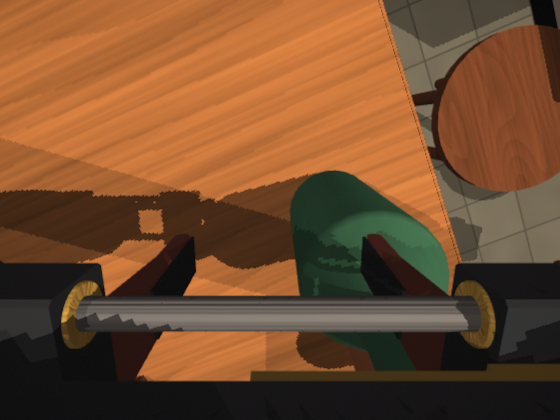

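The pictures show these positions:

| Object | Scene (px) | Top (px) |
|---|---|---|
| Holder with cover | (262,178) | (270,264) |
| Walnut rest | (348,139) | (159,270) |
| Brass head | (152,238) | (390,247) |
| Red look-alike | (107,251) | (429,255) |
| Green look-alike | (381,170) | (162,213) |
| Die | – | (224,279) |
| tile4 | – | (341,236) |

The wrist camera sees the bottle next to the gripper.

```bash
cat > h.py <<'E'
from rig import observe, vision, arm
import cv2,numpy as np
def cam(n):
    s=observe(); c=vision.capture(n)
    c['f']=c['img'].shape[0]/2/np.tan(np.radians(c['vfov']/2))
    if n=='wrist':
        T=c['T_tool_cam']; R=s['eef_rot']; c['rotation']=np.array(R)@T[:3,:3]; c['position']=np.array(s['position'])+np.array(R)@T[:3,3]
    return c
def unp(c,u,v,z):
    d=np.array(c['rotation'])@np.array([(u-c['cx'])/c['f'],(v-c['cy'])/c['f'],1]); p=np.array(c['position'])
    return p+d*(z-p[2])/d[2]
def proj(c,P):
    q=np.array(c['rotation']).T@(np.array(P)-c['position']); return c['f']*q[:2]/q[2]+[c['cx'],c['cy']]
def save(c,n,box=None,k=1):
    im=c['img'][:,:,::-1]
    if box: im=im[box[1]:box[3],box[0]:box[2]]
    cv2.imwrite(f'pics/{n}.png',cv2.resize(im,None,fx=k,fy=k,interpolation=cv2.INTER_CUBIC))
E
python3 - <<'E'
from h import *
t=cam('top'); s=cam('scene')
for n,ut,us,z in [('coverknob',(269,265),(261,158),.081),('holderflat',(270,264),None,.02),('rest',(159,270),(348,139),.02),('head',(390,247),(152,233),.026),('red',(429,255),(107,246),.026),('die',(224,279),(293,155),.018),('tile4',(341,236),(209,220),.034),('green',(162,213),(381,168),.02)]:
    print(n,unp(t,*ut,z).round(4), unp(s,*us,z).round(4) if us else '')
save(t,'t1',(130,200,330,310),4)
save(t,'t2',(320,200,460,290),5)
save(s,'s1',(80,110,420,290),2.3)
E
```

```text
coverknob [0.4731 0.0186 0.081 ] [0.4811 0.0173 0.081 ]
holderflat [0.4736 0.0191 0.02  ] 
rest [0.4603 0.2623 0.02  ] [0.4665 0.2608 0.02  ]
head [ 0.5104 -0.2404  0.026 ] [ 0.5064 -0.2381  0.026 ]
red [ 0.4934 -0.3232  0.026 ] [ 0.4929 -0.3206  0.026 ]
die [0.4411 0.1195 0.018 ] [0.4457 0.1184 0.018 ]
tile4 [ 0.5339 -0.1345  0.034 ] [ 0.5397 -0.1327  0.034 ]
green [0.5854 0.2597 0.02  ] [0.5865 0.2614 0.02  ]
```

View pics/t1.png

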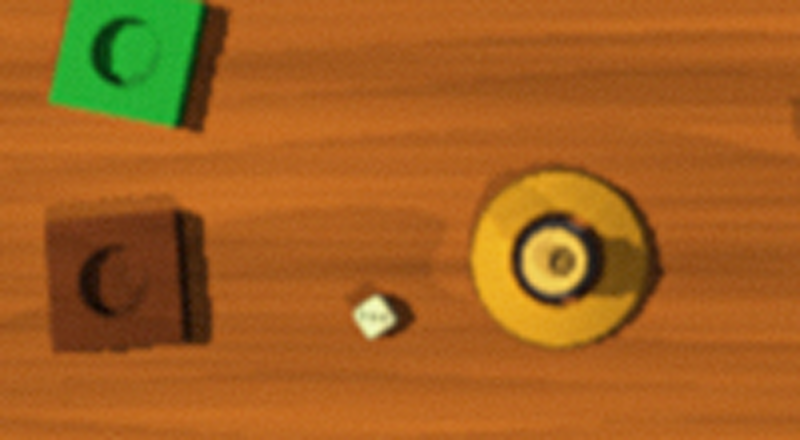

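View pics/t2.png

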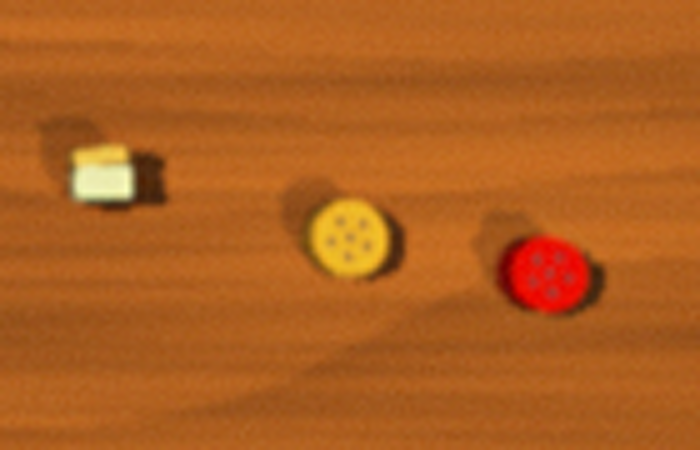

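View pics/s1.png

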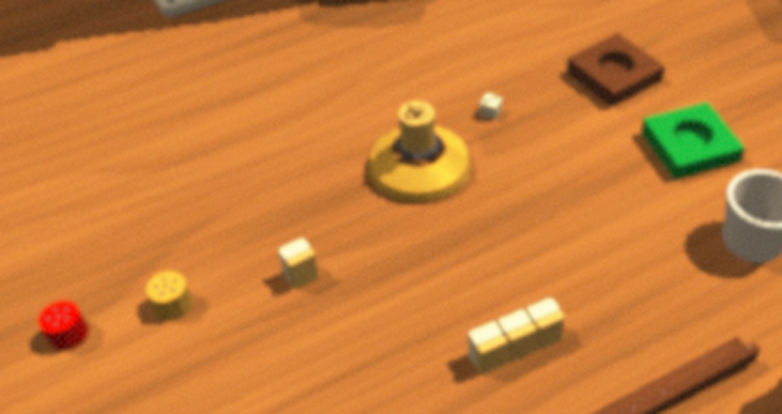

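Run:
```python
from h import *
t=cam('top'); s=cam('scene');w=cam('wrist')
print(unp(s,415,75,0),unp(t,8,343,0),unp(w,325,190,0), proj(w,observe()['position']))
print([unp(w,*p,0.).round(3) for p in [(292,200),(370,190),(400,230)]])
for h in (.1,.15,.2,.25): print(h,[unp(w,*p,h).round(3) for p in [(292,210),(340,172),(450,270)]])
for h in (0,.1,.2,.25,.3): print(proj(s,[.25,.63,h]),proj(w,[.25,.63,h]))
```

```text
[0.3096549  0.62953529 0.        ] [0.29984821 0.59862014 0.        ] [0.27637642 0.62214078 0.        ] [277.11399611 249.66017291]
[array([0.272, 0.581, 0.   ]), array([0.297, 0.671, 0.   ]), array([0.359, 0.689, 0.   ])]
0.1 [array([0.258, 0.583, 0.1  ]), array([0.242, 0.634, 0.1  ]), array([0.369, 0.698, 0.1  ])]
0.15 [array([0.244, 0.586, 0.15 ]), array([0.231, 0.629, 0.15 ]), array([0.336, 0.681, 0.15 ])]
0.2 [array([0.231, 0.59 , 0.2  ]), array([0.221, 0.623, 0.2  ]), array([0.303, 0.664, 0.2  ])]
0.25 [array([0.218, 0.593, 0.25 ]), array([0.21 , 0.617, 0.25 ]), array([0.27 , 0.647, 0.25 ])]
[401.33671303  66.18020304] [323.27444247 167.05932816]
[408.94315162  33.73008877] [338.35076769 182.32582852]
[417.59879842  -3.19609224] [368.69288172 213.05068279]
[422.39033746 -23.63745748] [399.29027056 244.03403192]
[427.5368214  -45.59306657] [461.26386805 306.78937417]
```

Emit:
{"fn": "send_rows", "kwargs": {
  "targets": [
    [1,[0,-0.06,-0.02],0],
    [1,[0,-0.12,-0.02],0],
    [1,[0,-0.178,-0.02],10],
    [1,[-0.06,-0.178,-0.02],20],
    [1,[-0.12,-0.178,-0.02],30],
    [1,[-0.18,-0.178,-0.02],40],
    [1,[-0.24,-0.178,-0.02],50],
    [1,[-0.3,-0.178,-0.02],60],
    [1,[-0.315,-0.178,0],67],
    [1,[-0.315,-0.178,0],67]
  ]
}}

```text
time: 1.65
position: [0.4644, 0.2881, 0.2216]
eef_rot: [[-0.0, 1.0, -0.002], [1.0, 0.0, -0.002], [-0.002, -0.002, -1.0]]
force: [1.2, -1.2, 0.4]
finger_gap: 0.999
```

Run:
```python
from h import *
w=cam('wrist'); s=observe(); print(s['time'],s['position'],s['eef_rot'],s['force']); save(w,'w1',k=1.4)
```

```text
1.7 [0.46391641 0.28885656 0.22236456] [[-2.99116475e-03  9.99995112e-01 -9.10464689e-04]
 [ 9.99995161e-01  2.99038384e-03 -8.57865375e-04]
 [-8.55138543e-04 -9.13026300e-04 -9.99999218e-01]] [ 1.90295262 -1.63429505  0.9044709 ]
```

View pics/w1.png

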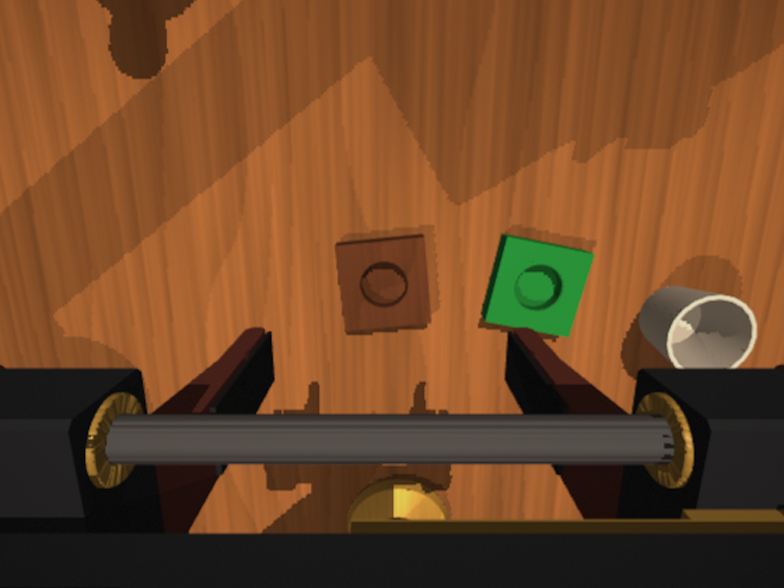

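The walnut rest's well is at (383,283) in the enlarged view, with the green look-alike to its right.

Run:
```python
from h import *
w=cam('wrist'); 
for p in [(383,284),(360,284),(407,284),(383,262),(383,306)]: print(unp(w,p[0]/1.4,p[1]/1.4,.02).round(4))
save(w,'w1b',(220,150,330,260),6)
```

```text
[0.4611 0.2658 0.02  ]
[0.4423 0.2657 0.02  ]
[0.4806 0.2658 0.02  ]
[0.4611 0.284  0.02  ]
[0.4611 0.2471 0.02  ]
```

View pics/w1b.png

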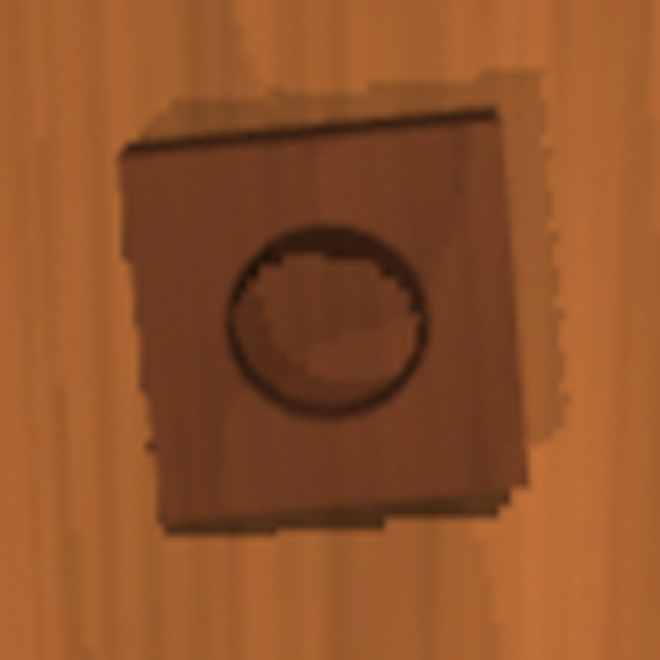

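Emit:
{"fn": "send_rows", "kwargs": {
  "targets": [
    [1,[-0.06,0.011,0],0],
    [1,[-0.12,0.011,0],0],
    [1,[-0.18,0.011,0],0],
    [1,[-0.24,0.011,0],0],
    [1,[-0.27,0.011,0],0],
    [1,[-0.27,0.011,0],0]
  ]
}}

```text
time: 2.5
position: [0.4754, 0.0187, 0.2237]
eef_rot: [[-0.002, 1.0, 0.002], [1.0, 0.002, -0.0], [-0.0, 0.002, -1.0]]
force: [2.0, -1.9, -0.5]
finger_gap: 1.004
```

Run:
```python
from h import *
w=cam('wrist'); s=observe(); print(s['time'],s['position'],s['force'],w['position'],w['rotation']); save(w,'w2',k=1.4);save(w,'w2b',(220,130,330,240),6)
```

```text
2.55 [0.47552257 0.01965548 0.22358976] [ 1.76504504 -0.55256215  0.46459554] [0.47728197 0.08592362 0.38605032] [[ 0.9999968   0.00186609  0.00171064]
 [ 0.00223369 -0.96841219 -0.24934483]
 [ 0.0011913   0.24934786 -0.96841325]]
```

View pics/w2.png

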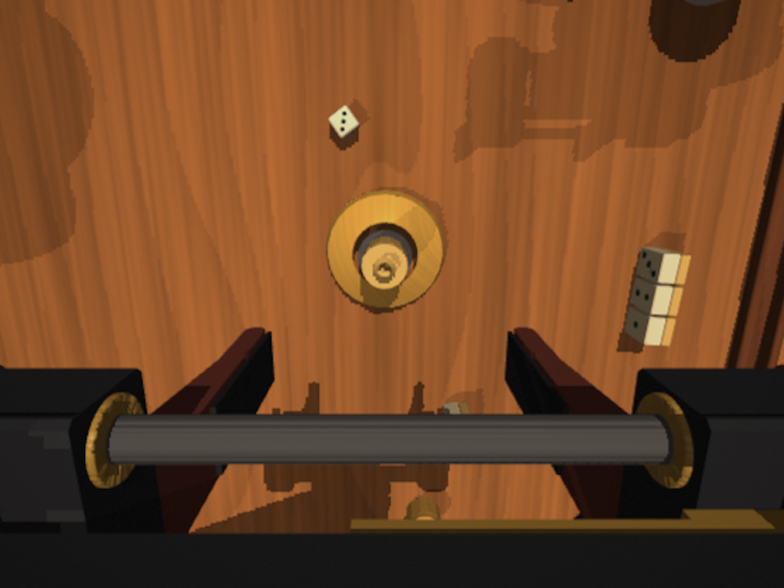

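View pics/w2b.png

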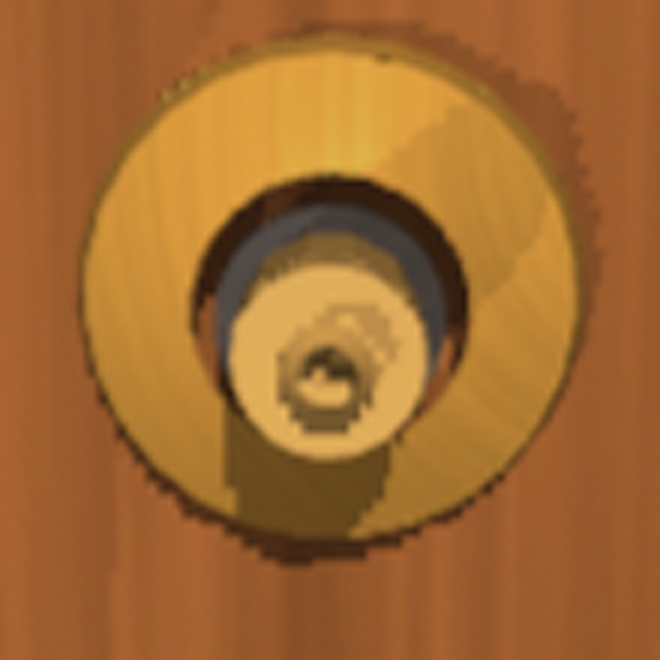

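The cover's shoulder circle is centred at about (274.3,189.8) px, with the die and tiles well clear.

Run:
```python
from h import *
w=cam('wrist'); s=observe()
print(unp(w,274.25,189.75,.070), unp(w,274.4,191.2,.081), unp(w,274.75,178,.013))
print(proj(w,s['position']),s['position'],s['time'])
P=unp(w,274.25,189.75,.070); print(proj(w,[P[0],P[1],.034]))
R=s['eef_rot'];print(R)
```

```text
[0.47439399 0.02203617 0.07      ] [0.4746392  0.02289554 0.081     ] [0.47442921 0.02405678 0.013     ]
[273.74543084 251.44834808] [0.47557223 0.02026479 0.22342169] 2.6
[274.56256243 183.07075897]
[[-3.75460349e-03  9.99992142e-01  1.27261934e-03]
 [ 9.99992936e-01  3.75437610e-03  1.81017692e-04]
 [ 1.76238378e-04  1.27329000e-03 -9.99999174e-01]]
```

```bash
cat >> h.py <<'E'
def tool(c,u,v,zt):
    "point in tool coords at tool-depth zt"
    T=np.array(c['T_tool_cam']); d=T[:3,:3]@np.array([(u-c['cx'])/c['f'],(v-c['cy'])/c['f'],1]); p=T[:3,3]
    return p+d*(zt-p[2])/d[2]
E
python3 - <<'E'
from h import *
w=cam('wrist'); h=.2228
print('cover',tool(w,274.25,189.75,h-.07),tool(w,274.4,191.2,h-.081),tool(w,274.75,178,h-.013))
print('rest',tool(w,274.2,203.2,h-.02)+[.27,-.011,0])
print(tool(w,277.8,251.5,0)); print(observe()['time'],observe()['position'])
E
```

```text
cover [ 0.002526   -0.00134023  0.1528    ] [ 0.00338965 -0.00107664  0.1418    ] [ 0.00451099 -0.00138472  0.2098    ]
rest [ 0.24659023 -0.01301101  0.2028    ]
[0.00064725 0.0021937  0.        ]
2.65 [0.47561299 0.0206191  0.22327871]
```

Emit:
{"fn": "send_rows", "kwargs": {
  "targets": [
    [1,[0.003,-0.001,0.05],0],
    [1,[0.003,-0.001,0.1],0],
    [1,[0.003,-0.001,0.125],0],
    [1,[0.003,-0.001,0.125],0]
  ]
}}

```text
time: 3.15
position: [0.4731, 0.0239, 0.0963]
eef_rot: [[-0.005, 1.0, -0.004], [1.0, 0.005, -0.0], [-0.0, -0.004, -1.0]]
force: [1.5, -1.1, 0.3]
finger_gap: 0.999
```

Run:
```python
from h import *
w=cam('wrist'); s=observe(); print(s['time'],s['position'],s['force'],s['eef_rot']); save(w,'w3',k=1.4);save(w,'w3b',(200,180,360,310),5)
```

```text
3.2 [0.47426165 0.02367641 0.09750697] [ 1.77755821 -0.65824731  0.51182342] [[-4.73377785e-03  9.99987779e-01 -1.42619510e-03]
 [ 9.99988796e-01  4.73379027e-03  5.33290842e-06]
 [ 1.20841517e-05 -1.42615388e-03 -9.99998983e-01]]
```

View pics/w3b.png

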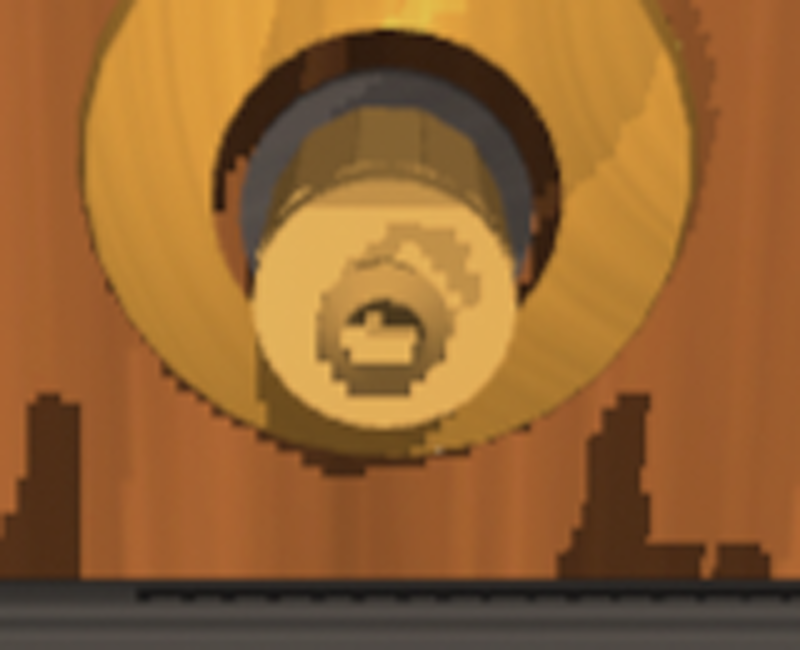

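Run:
```python
from h import *
w=cam('wrist'); h=.0975
print(tool(w,276.6,240.4,h-.07),tool(w,276.6,240.4,h-.07-.001)); print(np.round(observe()['position'],4))
```

```text
[-0.00336084  0.00144571  0.0275    ] [-0.00298912  0.00145002  0.0265    ]
[0.475  0.0235 0.0983]
```

Emit:
{"fn": "send_rows", "kwargs": {
  "targets": [
    [1,[-0.0035,0.001,0],0],
    [1,[-0.0035,0.001,0.046],0],
    [1,[-0.0035,0.001,0.046],0]
  ]
}}

```text
time: 3.62
position: [0.4741, 0.019, 0.0507]
eef_rot: [[-0.003, 1.0, -0.004], [1.0, 0.003, -0.0], [-0.0, -0.004, -1.0]]
force: [1.8, -0.9, 1.4]
finger_gap: 0.999
```

Run:
```python
from h import *
w=cam('wrist'); s=observe(); print(s['time'],s['position'],s['force'],s['eef_rot']); save(w,'w4',k=1.4)
c=cam('scene'); save(c,'s4',(180,90,360,230),4.4)
```

```text
3.675 [0.47512359 0.0190254  0.05192727] [ 1.9043364  -1.6798945   0.72228903] [[-2.55340042e-03  9.99995397e-01 -1.63864333e-03]
 [ 9.99996740e-01  2.55335050e-03 -3.25605435e-05]
 [-2.83763628e-05 -1.63872113e-03 -9.99998657e-01]]
```

View pics/w4.png

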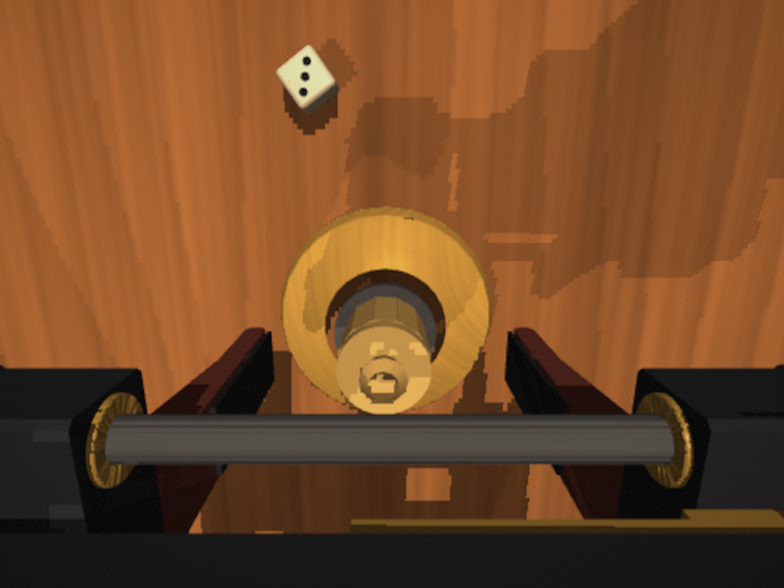

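View pics/s4.png

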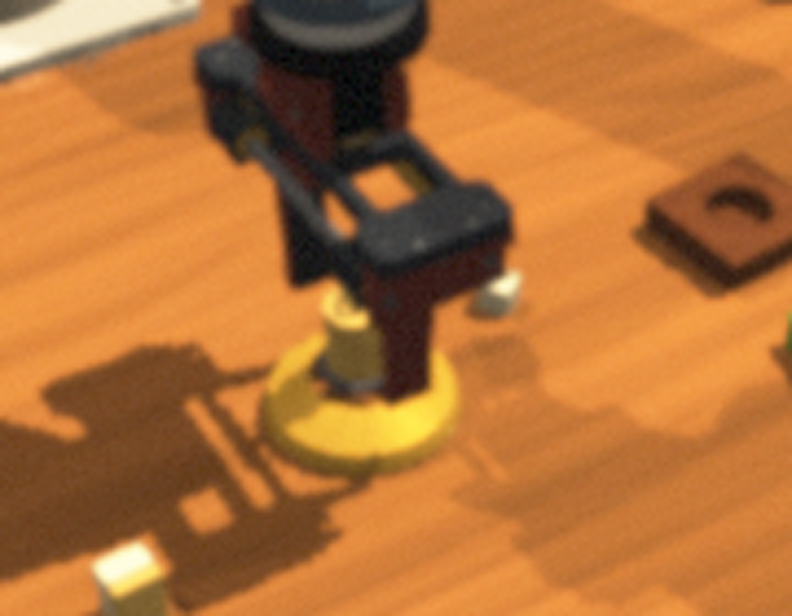

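Run:
```python
from h import *
w=cam('wrist'); save(w,'w4b',(220,200,330,310),6)
print(tool(w,274.4,263,.0515-.07))
```

```text
[ 0.00241969  0.00059661 -0.0185    ]
```

View pics/w4b.png

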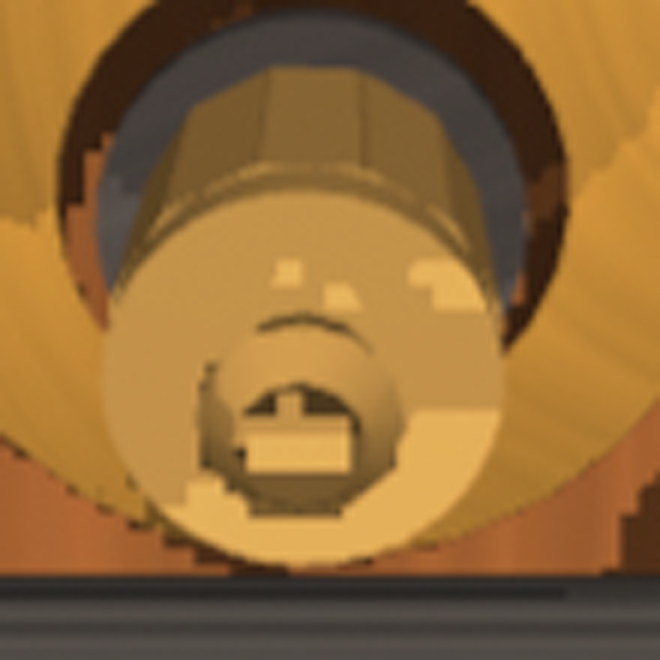

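Run:
```python
from h import *
for i in range(3):
    w=cam('wrist'); s=observe(); print(s['time'],np.round(s['position'],4),np.round(s['qpos'],3),w['cx'],w['cy'])
    print(np.round(s['force'],2),np.round(s['dq'],2))
save(w,'w4c',(220,200,330,310),6)
```

```text
3.825 [0.4766 0.0191 0.0533] [  0.864  28.416 117.423   0.     34.02    0.716] 277.8206731012093 206.0065327916616
[ 2.15 -1.33  0.41] [ 0.06 -0.1   0.07 -0.03 -0.45 -0.  ]
3.875 [0.4767 0.0191 0.0532] [  0.867  28.416 117.429  -0.     34.004   0.718] 277.8206731012093 206.0065327916616
[ 1.79 -1.63  1.26] [ 0.06  0.14  0.22 -0.01 -0.3   0.02]
3.925 [0.4765 0.0191 0.0531] [  0.868  28.428 117.441   0.     33.99    0.72 ] 277.8206731012093 206.0065327916616
[ 1.75 -1.6   0.52] [-0.1   0.4   0.21  0.06 -0.33  0.03]
```

View pics/w4c.png

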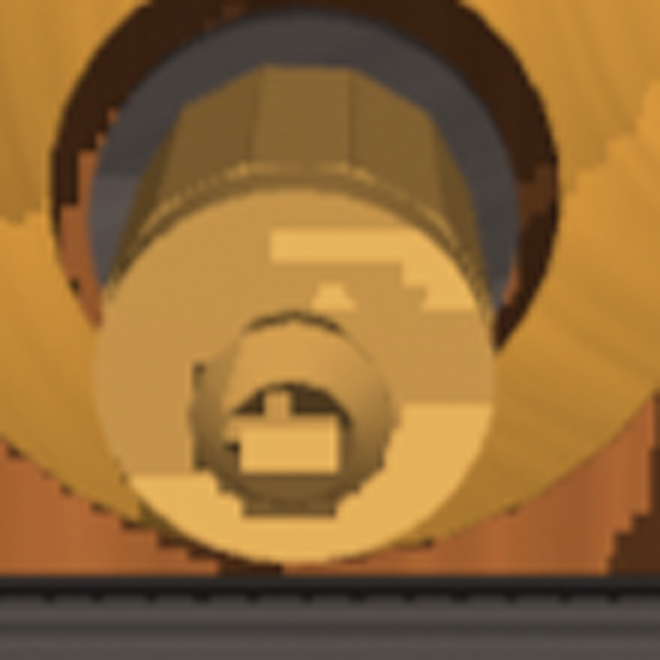

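Run:
```python
from h import *
w=cam('wrist')
print(tool(w,268.7,262.2,.0532-.07),tool(w,268.7,262.2,.0522-.07))
for i in range(4): cam('wrist'); s=observe(); print(s['time'],np.round(s['position'],4))
```

```text
[ 0.00206829 -0.00214311 -0.0168    ] [ 0.00251591 -0.00211281 -0.0178    ]
4.025 [0.4762 0.0191 0.0527]
4.075 [0.4761 0.0191 0.0525]
4.125 [0.4759 0.0191 0.0523]
4.175 [0.4758 0.0192 0.0521]
```

Emit:
{"fn": "send_rows", "kwargs": {
  "force": 15,
  "targets": [
    [1,[0.002,-0.001,0],0],
    [1,[0.002,-0.001,0],0],
    [0,[0.002,-0.001,0],0],
    [0,[0.002,-0.001,0],0],
    [0,[0.002,-0.001,0],0],
    [0,[0.002,-0.001,0],0],
    [0,[0.002,-0.001,0],0],
    [0,[0.002,-0.001,0],0]
  ]
}}

```text
time: 5.18
position: [0.4745, 0.0211, 0.0517]
eef_rot: [[-0.003, 1.0, -0.0], [1.0, 0.003, -0.0], [-0.0, -0.0, -1.0]]
force: [1.8, -0.6, 0.1]
finger_gap: 0.364
```

Run:
```python
from h import *
w=cam('wrist'); s=observe(); print(s['time'],s['position'],s['force'],s['finger_gap']); save(w,'w5',k=1.4)
```

```text
5.225 [0.47443372 0.02110488 0.05164825] [ 1.46926436 -0.66818332  0.49910408] 0.36412244608451
```

View pics/w5.png

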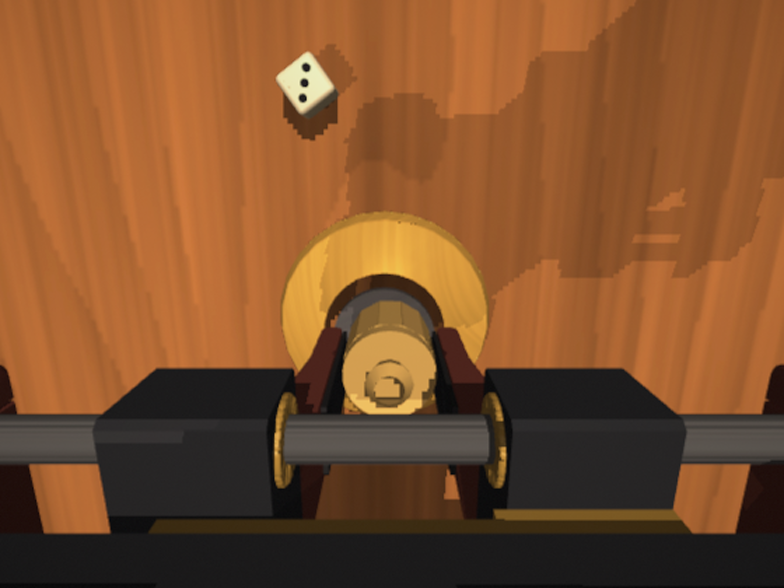

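Gripped at gap 0.364 (32 mm). Lifting it and carrying it towards the rest.

Emit:
{"fn": "send_rows", "kwargs": {
  "targets": [
    [0,[0,0,-0.02],0],
    [0,[0,0,-0.05],0],
    [0,[0,0,-0.09],0],
    [0,[0.05,-0.002,-0.09],0],
    [0,[0.1,-0.005,-0.09],0],
    [0,[0.15,-0.007,-0.09],0],
    [0,[0.2,-0.01,-0.09],0],
    [0,[0.23,-0.012,-0.09],0],
    [0,[0.243,-0.012,-0.09],0],
    [0,[0.243,-0.012,-0.09],0]
  ]
}}

```text
time: 6.48
position: [0.4618, 0.2642, 0.1415]
eef_rot: [[-0.004, 1.0, -0.0], [1.0, 0.004, -0.0], [-0.0, -0.0, -1.0]]
force: [2.3, -0.8, 0.2]
finger_gap: 0.356
```

Emit:
{"fn": "send_rows", "kwargs": {
  "targets": [
    [0,[0,0,0],0],
    [0,[0,0,0],0],
    [0,[0,0,0],0],
    [0,[0,0,0],0],
    [0,[0,0,0],0],
    [0,[0,0,0],0]
  ]
}}

```text
time: 7.22
position: [0.4619, 0.2641, 0.1417]
eef_rot: [[-0.003, 1.0, 0.0], [1.0, 0.003, -0.0], [-0.0, 0.0, -1.0]]
force: [2.4, -1.5, -0.8]
finger_gap: 0.363
```

Run:
```python
from h import *
w=cam('wrist'); s=observe(); print(s['time'],s['position'],s['force'],s['finger_gap']); save(w,'w6',k=1.4)
c=cam('top');save(c,'t6',(120,200,320,320),4)
c=cam('scene');save(c,'s6',(220,80,400,220),4.4)
```

```text
7.275 [0.46186781 0.26411515 0.14165936] [ 1.53370893 -1.16096199 -0.13684088] 0.35987635610962965
```

View pics/w6.png

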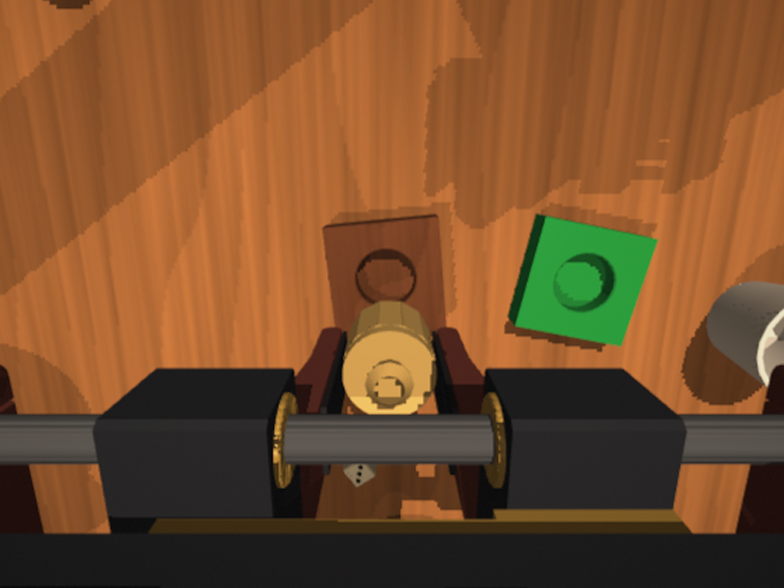

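View pics/s6.png

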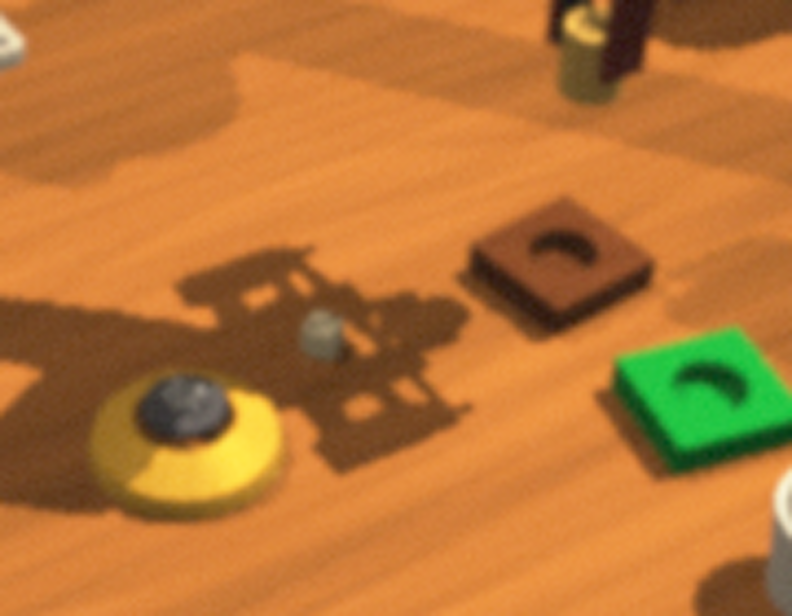

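View pics/t6.png

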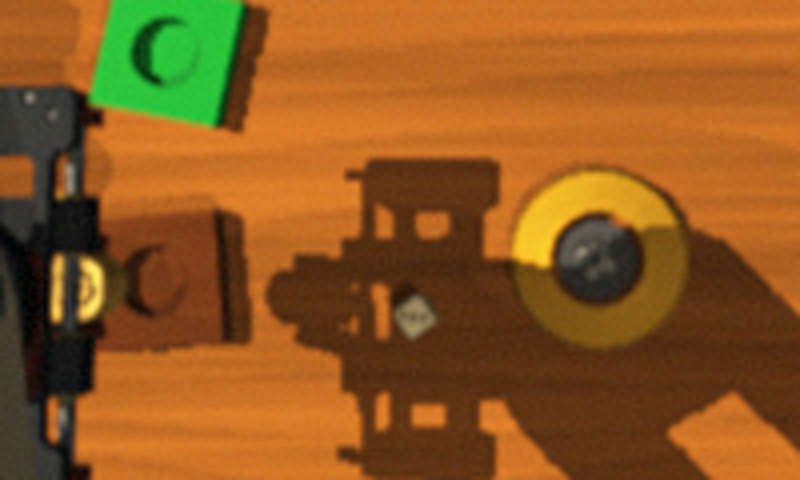

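Run:
```python
from h import *
w=cam('wrist'); save(w,'w6b',(220,170,330,280),6)
print(tool(w,275,197.7,.1217), tool(w,277.5,263.6,-.0173)); s=observe();print(s['time'],s['position'])
```

```text
[ 0.00173585 -0.00033955  0.1217    ] [ 0.00156978  0.00205861 -0.0173    ]
7.425 [0.46185047 0.26412566 0.14164761]
```

View pics/w6b.png

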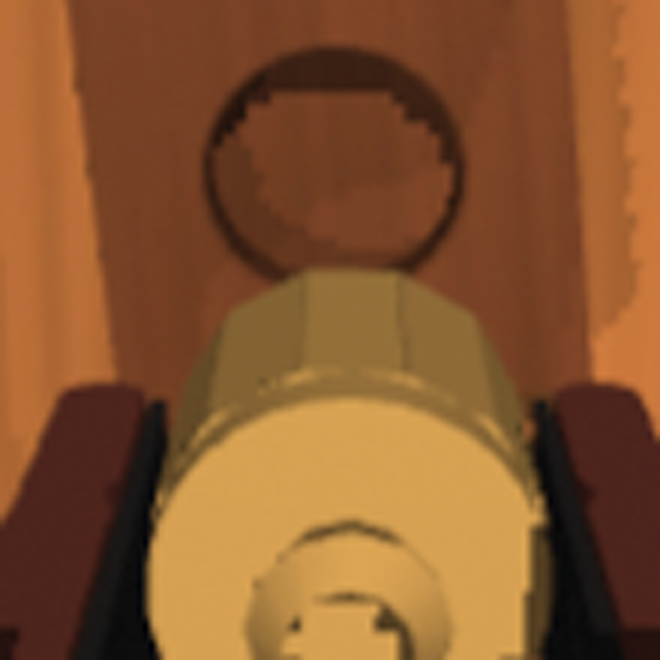

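Run:
```python
from h import *
for i in range(2):
    w=cam('wrist'); print(np.round(w['T_tool_cam'],5).tolist(),w['cx'],w['vfov'])
s=observe();print(s['time'],s['position'],s['eef_rot'])
```

```text
[[4e-05, -0.96847, -0.24914, 0.06722], [1.0, 0.00014, -0.00037, 0.00226], [0.00039, -0.24914, 0.96847, -0.16236], [0.0, 0.0, 0.0, 1.0]] 277.8206731012093 65.06837565298078
[[4e-05, -0.96847, -0.24914, 0.06722], [1.0, 0.00014, -0.00037, 0.00226], [0.00039, -0.24914, 0.96847, -0.16236], [0.0, 0.0, 0.0, 1.0]] 277.8206731012093 65.06837565298078
7.525 [0.46185788 0.26411969 0.1416527 ] [[-2.71155855e-03  9.99996323e-01 -4.31948531e-05]
 [ 9.99996323e-01  2.71155716e-03 -3.22205942e-05]
 [-3.21033504e-05 -4.32820623e-05 -9.99999999e-01]]
```

Emit:
{"fn": "send_rows", "kwargs": {
  "targets": [
    [0,[0,-0.002,0.03],0],
    [0,[0,-0.002,0.06],0],
    [0,[0,-0.002,0.08],0],
    [0,[0,-0.002,0.085],0],
    [0,[0,-0.002,0.085],0],
    [0,[0,-0.002,0.085],0],
    [0,[0,-0.002,0.085],0],
    [0,[0,-0.002,0.085],0]
  ]
}}

```text
time: 8.52
position: [0.4602, 0.2642, 0.0572]
eef_rot: [[-0.003, 1.0, 0.001], [1.0, 0.003, 0.0], [0.0, 0.001, -1.0]]
force: [1.7, -1.4, 0.6]
finger_gap: 0.361
```

Run:
```python
from h import *
w=cam('wrist'); save(w,'w7',(180,160,380,310),4)
s=observe();print(s['time'],s['position'],s['force'])
c=cam('top');save(c,'t7',(100,220,220,310),6)
c=cam('scene');save(c,'s7',(290,80,410,180),6.5)
```

```text
8.575 [0.46006696 0.26421129 0.05706671] [ 2.0482596  -1.8740659  -0.46307421]
```

View pics/w7.png

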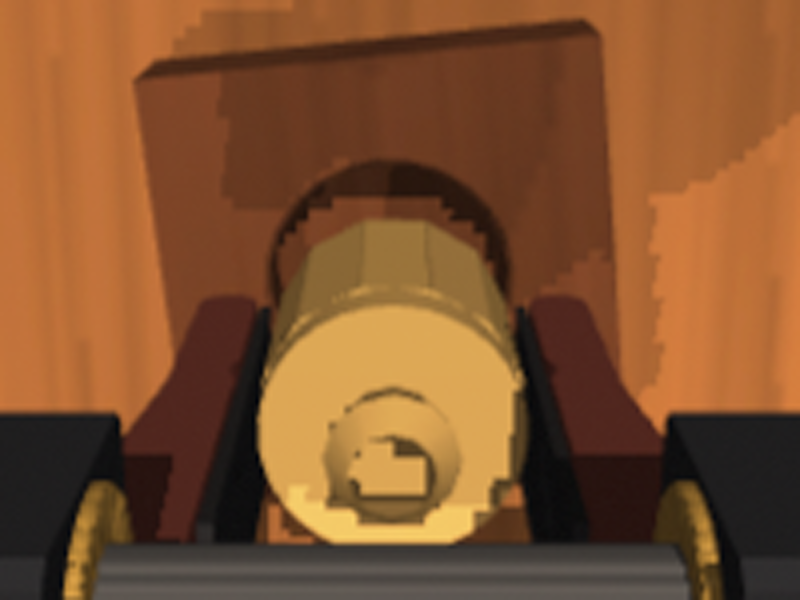

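View pics/s7.png

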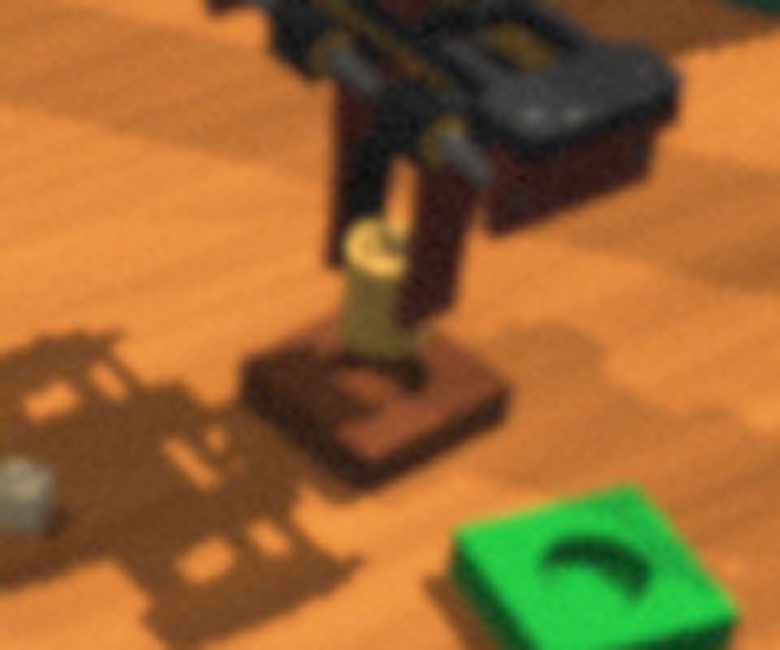

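Run:
```python
from h import *
w=cam('wrist')
print('rim',tool(w,277,199.6,.057-.02)-[.019,0,0],'cover bottom',tool(w,277.6,214.1,.0177)-[.0157,0,0])
s=observe();print(s['time'],s['position'])
```

```text
rim [0.00104932 0.00167904 0.037     ] cover bottom [0.00044886 0.00207189 0.0177    ]
8.725 [0.45994005 0.26412744 0.0568153 ]
```

Emit:
{"fn": "send_rows", "kwargs": {
  "targets": [
    [0,[0.0005,0,0.012],0],
    [0,[0.0005,0,0.024],0],
    [0,[0.0005,0,0.0315],0],
    [0,[0.0005,0,0.0315],0],
    [0,[0.0005,0,0.0315],0],
    [0,[0.0005,0,0.0315],0],
    [0,[0.0005,0,0.0315],0]
  ]
}}

```text
time: 9.6
position: [0.46, 0.2646, 0.0253]
eef_rot: [[-0.003, 1.0, 0.0], [1.0, 0.003, 0.0], [0.0, 0.0, -1.0]]
force: [2.1, -0.6, 0.5]
finger_gap: 0.362
```

Run:
```python
from h import *
w=cam('wrist'); save(w,'w8',(180,160,380,310),4)
s=observe();print(s['time'],s['position'],s['force'])
c=cam('scene');save(c,'s8',(290,80,410,180),6.5)
```

```text
9.65 [0.45997344 0.2646276  0.02530628] [ 2.71230112 -1.58148943 -0.8276182 ]
```

View pics/w8.png

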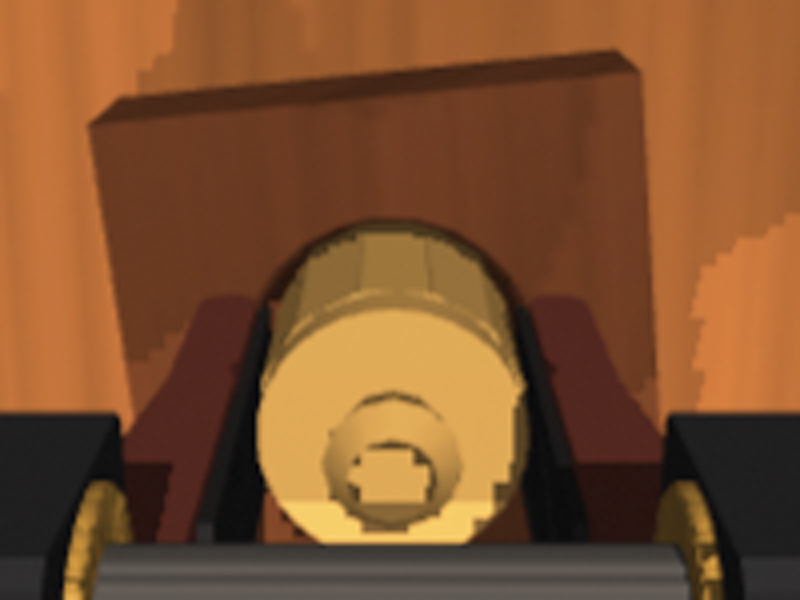

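View pics/s8.png

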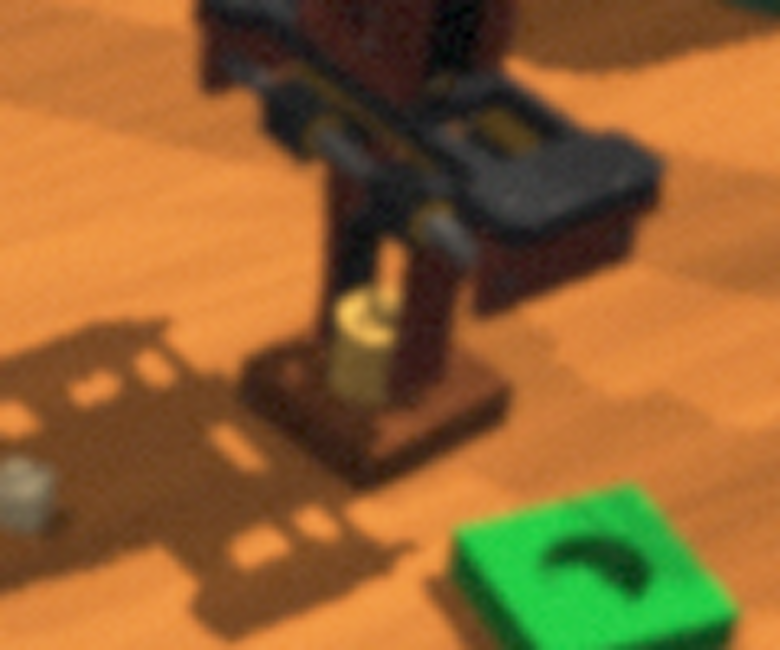

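The cover is inside the well, so I'm releasing it.

Emit:
{"fn": "send_rows", "kwargs": {
  "targets": [
    [0.45,[0,0,0],0],
    [0.45,[0,0,0],0],
    [1,[0,0,0],0],
    [1,[0,0,0],0],
    [1,[0,0,0],0],
    [1,[0,0,-0.04],0],
    [1,[0,0,-0.1],0],
    [1,[0,0,-0.15],0],
    [1,[-0.05,0,-0.15],0],
    [1,[-0.05,0,-0.15],0]
  ]
}}

```text
time: 10.95
position: [0.4597, 0.2126, 0.1759]
eef_rot: [[-0.001, 1.0, 0.001], [1.0, 0.001, -0.0], [-0.0, 0.001, -1.0]]
force: [1.3, -1.1, 0.0]
finger_gap: 0.999
```

Run:
```python
from h import *
w=cam('wrist'); save(w,'w9',k=1.4)
s=observe();print(s['time'],s['position'],s['force'],s['finger_gap'])
c=cam('scene');save(c,'s9',(290,80,410,180),6.5)
```

```text
11.0 [0.45996461 0.21365504 0.17558663] [ 2.92471668 -0.32595987  0.46444548] 0.9988522649756083
```

View pics/w9.png

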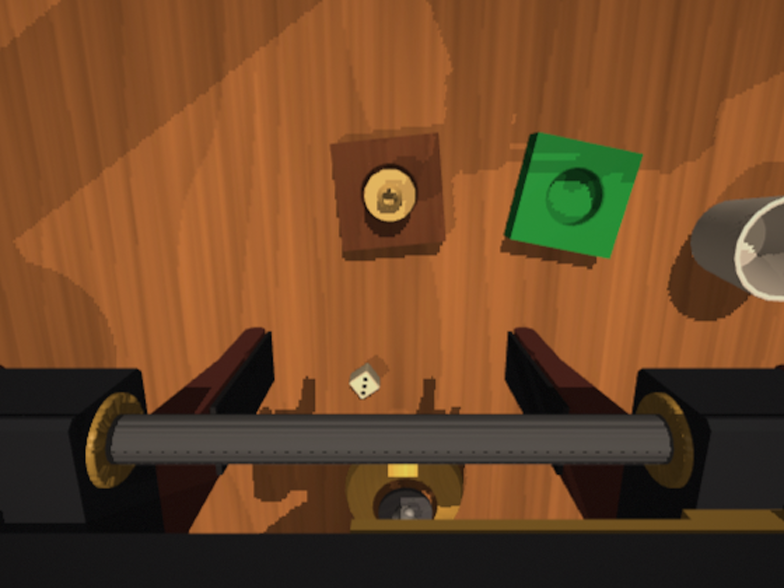

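View pics/s9.png

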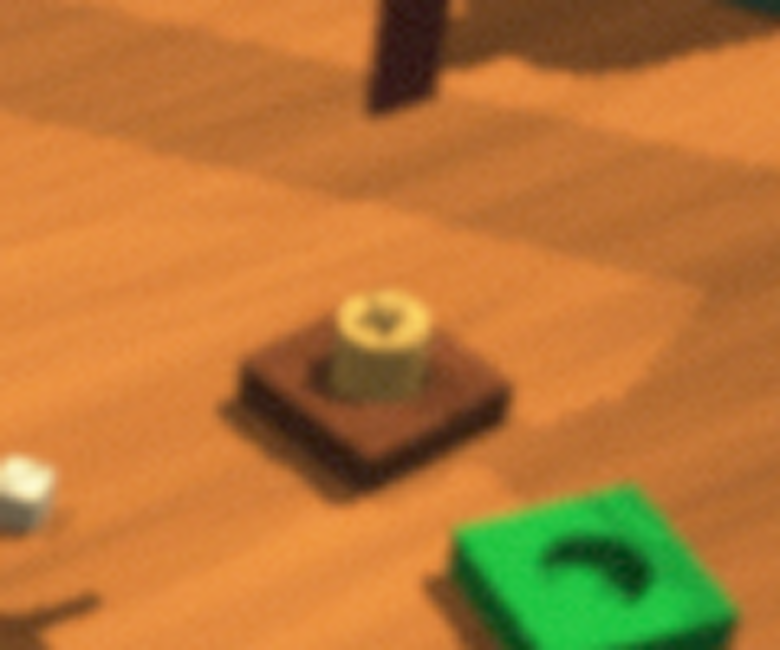

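The cover stands upright in the well: (388,195) in the wrist view, and the scene view agrees. Next I'll look at the bare stud.

Emit:
{"fn": "send_rows", "kwargs": {
  "targets": [
    [1,[-0.06,0.014,0],0],
    [1,[-0.12,0.014,0],0],
    [1,[-0.17,0.014,0.03],0],
    [1,[-0.193,0.014,0.06],0],
    [1,[-0.193,0.014,0.06],0],
    [1,[-0.193,0.014,0.06],0],
    [1,[-0.193,0.014,0.06],0],
    [1,[-0.193,0.014,0.06],0],
    [1,[-0.193,0.014,0.06],0],
    [1,[-0.193,0.014,0.06],0]
  ]
}}

```text
time: 12.3
position: [0.4747, 0.0218, 0.1154]
eef_rot: [[-0.003, 1.0, 0.001], [1.0, 0.003, 0.0], [0.0, 0.001, -1.0]]
force: [2.4, -0.9, 0.6]
finger_gap: 1.004
```

Run:
```python
from h import *
w=cam('wrist'); save(w,'w10',(200,150,350,280),5)
s=observe();print(s['time'],s['position'],s['force'],s['finger_gap'],w['T_tool_cam'][:3,3])
c=cam('top');save(c,'t10',(220,210,320,310),6)
```

```text
12.35 [0.47459363 0.02174609 0.11533666] [ 1.18211499 -1.72416086  0.77520335] 0.9999943874607401 [ 0.06721817  0.00226497 -0.16235594]
```

View pics/w10.png

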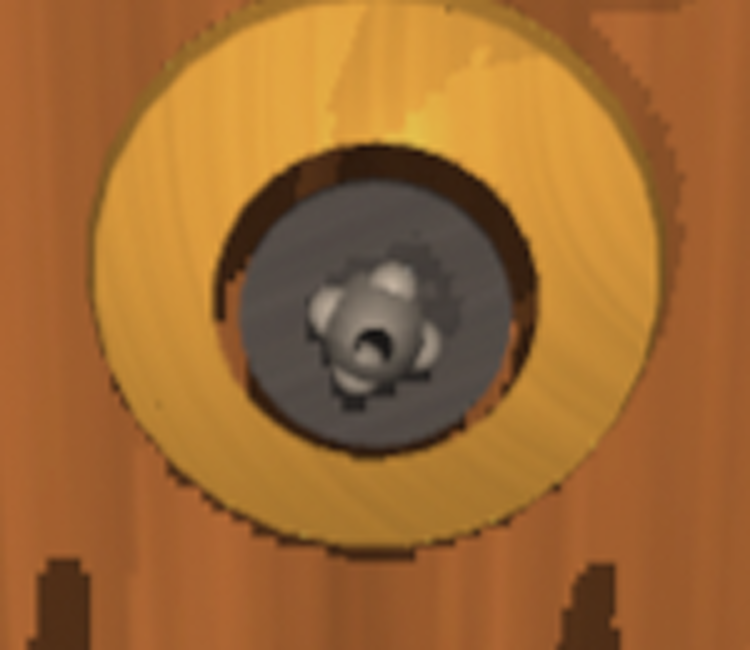

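Run:
```python
from h import *
w=cam('wrist'); s=observe();print(s['time'],s['position'])
z=s['position'][2]
a=tool(w,274.2,218.6,z-.0495);b=tool(w,274.8,212.1,z-.034)
print(a,b)
from h import unp
for u,v,zz in[(274.2,218.6,.0495),(274.8,212.1,.034)]: print(unp(w,u,v,zz))
```

```text
12.45 [0.47454163 0.02162114 0.11523759]
[-0.00085559 -0.00043681  0.06573759] [-0.00027767 -0.00014575  0.08123759]
[0.47414861 0.02082521 0.0495    ]
[0.47444106 0.02140489 0.034     ]
```

The bare stud is at (373,345) in the crop, about (274.2,218.6) px full-frame, with four balls and a concentric collar. On to the head.

Emit:
{"fn": "send_rows", "kwargs": {
  "targets": [
    [1,[-0.05,0.005,-0.03],0],
    [1,[-0.11,0.014,-0.03],0],
    [1,[-0.17,0.023,-0.03],0],
    [1,[-0.23,0.031,-0.03],0],
    [1,[-0.26,0.034,-0.01],0],
    [1,[-0.26,0.034,0.02],0],
    [1,[-0.26,0.034,0.03],0],
    [1,[-0.26,0.034,0.03],0],
    [1,[-0.26,0.034,0.03],0],
    [1,[-0.26,0.034,0.03],0]
  ]
}}

```text
time: 13.7
position: [0.5099, -0.2382, 0.0862]
eef_rot: [[-0.003, 1.0, 0.002], [1.0, 0.003, -0.001], [-0.001, 0.002, -1.0]]
force: [2.3, -1.2, 0.4]
finger_gap: 1.001
```

Run:
```python
from h import *
w=cam('wrist'); save(w,'w11',k=1.4)
s=observe();print(s['time'],s['position'],s['force'],s['finger_gap'],s['eef_rot'])
```

```text
13.75 [ 0.50981466 -0.23822554  0.08610425] [ 1.76365608 -0.65565321  0.295731  ] 1.0002657484925759 [[-3.20073602e-03  9.99993945e-01  1.36584652e-03]
 [ 9.99994634e-01  3.20168473e-03 -6.92979542e-04]
 [-6.97348356e-04  1.36362115e-03 -9.99998827e-01]]
```

View pics/w11.png

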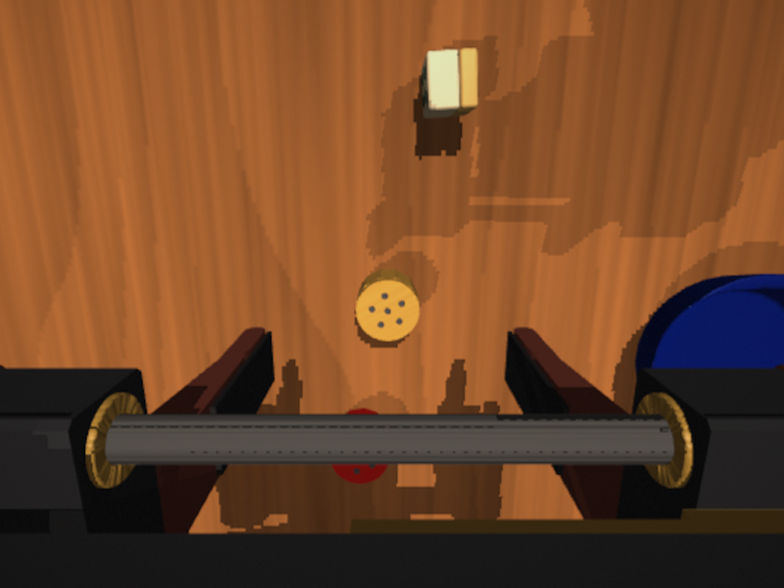

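Run:
```python
from h import *
w=cam('wrist'); s=observe();print(s['time'],s['position'])
print(tool(w,276.1,221.1,s['position'][2]-.026))
```

```text
13.8 [ 0.50969564 -0.23824139  0.08595976]
[-0.00097092  0.00096758  0.05995976]
```

Emit:
{"fn": "send_rows", "kwargs": {
  "force": 60,
  "targets": [
    [1,[-0.002,-0.001,0.03],0],
    [1,[-0.002,-0.001,0.06],0],
    [1,[-0.002,-0.001,0.079],0],
    [1,[-0.002,-0.001,0.079],0],
    [1,[-0.002,-0.001,0.079],0],
    [1,[-0.002,-0.001,0.079],0],
    [1,[-0.002,-0.001,0.079],0]
  ]
}}

```text
time: 14.68
position: [0.5087, -0.2405, 0.007]
eef_rot: [[-0.003, 1.0, 0.001], [1.0, 0.003, -0.001], [-0.001, 0.001, -1.0]]
force: [2.3, -1.8, 0.5]
finger_gap: 0.998
```

Run:
```python
from h import *
w=cam('wrist'); save(w,'w12',(180,180,380,310),4)
s=observe();print(s['time'],s['position'],s['force'],s['finger_gap'])
```

```text
14.725 [ 0.50858942 -0.24045724  0.00680278] [ 1.31436151 -0.97592197 -0.7378422 ] 1.0031110308455
```

View pics/w12.png

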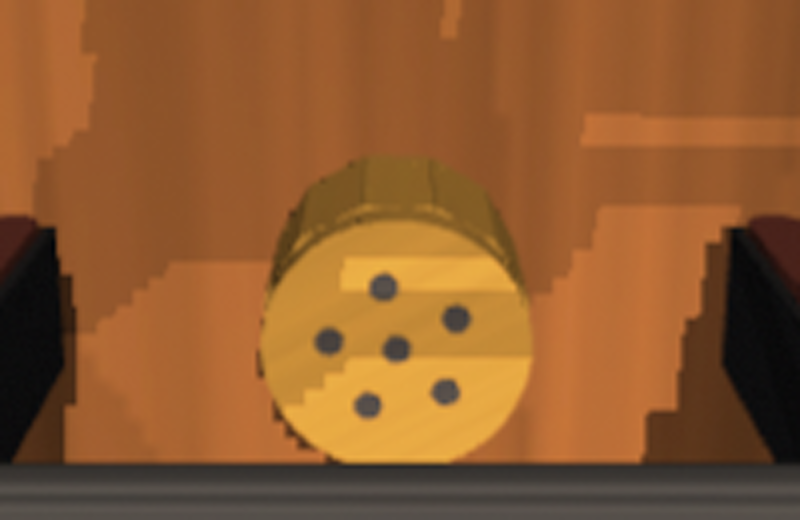

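Emit:
{"fn": "send_rows", "kwargs": {
  "force": 60,
  "targets": [
    [0,[0,0,0],0],
    [0,[0,0,0],0],
    [0,[0,0,0],0],
    [0,[0,0,0],0],
    [0,[0,0,0],0],
    [0,[0,0,0],0],
    [0,[0,0,0],0]
  ]
}}

```text
time: 15.6
position: [0.5083, -0.2403, 0.0062]
eef_rot: [[-0.003, 1.0, 0.0], [1.0, 0.003, -0.0], [-0.0, 0.0, -1.0]]
force: [2.1, -1.3, -1.1]
finger_gap: 0.356
```

Run:
```python
from h import *
w=cam('wrist'); save(w,'w13',(180,180,380,310),4)
s=observe();print(s['time'],s['position'],s['force'],s['finger_gap'])
print(tool(w,278.6,266.6,-.0192))
```

```text
15.65 [ 0.50824842 -0.24029742  0.00616259] [ 2.24284463 -0.65810966  0.10161406] 0.3543473533621032
[ 0.00090119  0.00257955 -0.0192    ]
```

View pics/w13.png

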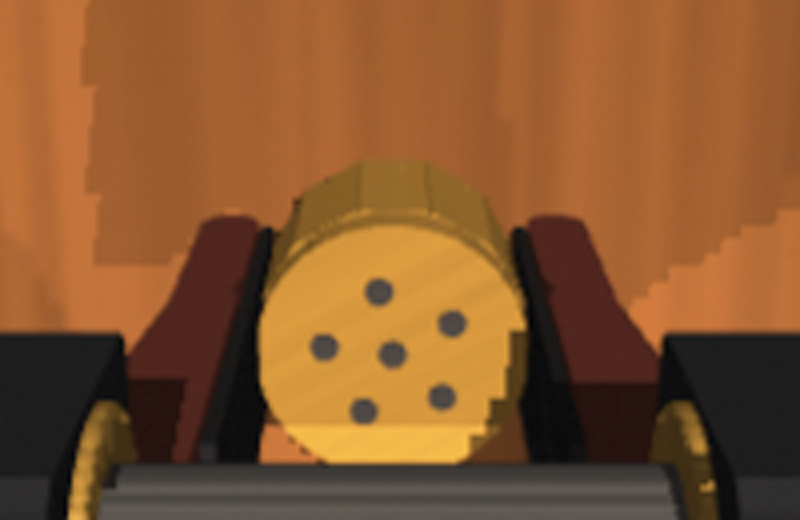

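Run:
```python
from h import *
w=cam('wrist')
print(tool(w,277.6,268.1,.0062-.026))
```

```text
[ 0.000415    0.00210878 -0.0198    ]
```

Emit:
{"fn": "send_rows", "kwargs": {
  "targets": [
    [0,[0,0,-0.03],0],
    [0,[0,0,-0.07],0],
    [0,[0,0,-0.11],0],
    [0,[0.05,-0.007,-0.11],0],
    [0,[0.1,-0.014,-0.11],0],
    [0,[0.15,-0.021,-0.11],0],
    [0,[0.2,-0.028,-0.11],0],
    [0,[0.24,-0.033,-0.11],0],
    [0,[0.26,-0.035,-0.11],0],
    [0,[0.26,-0.035,-0.1],0]
  ]
}}

```text
time: 16.95
position: [0.4729, 0.0206, 0.1064]
eef_rot: [[-0.005, 1.0, 0.001], [1.0, 0.005, -0.0], [-0.0, 0.001, -1.0]]
force: [2.9, -0.9, -0.4]
finger_gap: 0.355
```

Emit:
{"fn": "send_rows", "kwargs": {
  "targets": [
    [0,[0,0,0],0],
    [0,[0,0,0],0],
    [0,[0,0,0],0],
    [0,[0,0,0],0],
    [0,[0,0,0],0],
    [0,[0,0,0],0]
  ]
}}

```text
time: 17.7
position: [0.4726, 0.0196, 0.1062]
eef_rot: [[-0.003, 1.0, 0.0], [1.0, 0.003, 0.0], [-0.0, 0.0, -1.0]]
force: [2.7, -0.9, -0.5]
finger_gap: 0.351
```

Run:
```python
from h import *
w=cam('wrist'); save(w,'w14',(180,140,380,290),4)
s=observe();print(s['time'],s['position'],s['force'],s['finger_gap'])
```

```text
17.75 [0.47255502 0.01959514 0.10623408] [ 1.6029736  -1.20424755 -0.00882751] 0.3543872892361005
```

View pics/w14.png

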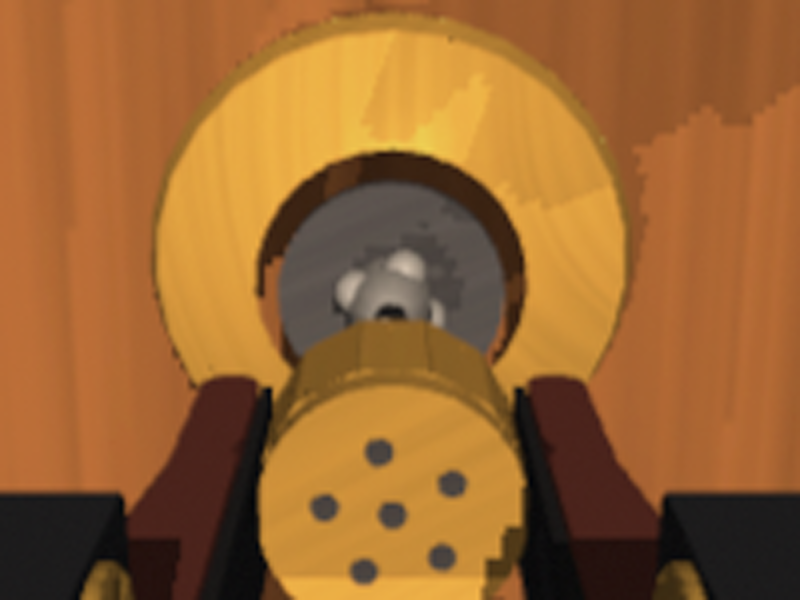

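Run:
```python
from h import *
w=cam('wrist'); s=observe(); z=s['position'][2]; print(s['position'])
print('collar',tool(w,277.35,184.9,z-.034)-[.021,0,0],'head',tool(w,277.6,268.1,-.0198),'headbottom far edge',tool(w,277.6,219.8,.0062)-[.0157,0,0])
```

```text
[0.47254354 0.01964162 0.1062079 ]
collar [0.0016501  0.00183513 0.0722079 ] head [ 0.00041505  0.00210879 -0.0198    ] headbottom far edge [0.00054491 0.00208378 0.0062    ]
```

Emit:
{"fn": "send_rows", "kwargs": {
  "targets": [
    [0,[0.001,0,0.02],0],
    [0,[0.001,0,0.04],0],
    [0,[0.001,0,0.046],0],
    [0,[0.001,0,0.046],0],
    [0,[0.001,0,0.046],0],
    [0,[0.001,0,0.046],0],
    [0,[0.001,0,0.046],0],
    [0,[0.001,0,0.046],0]
  ]
}}

```text
time: 18.8
position: [0.4727, 0.0206, 0.0604]
eef_rot: [[-0.003, 1.0, 0.0], [1.0, 0.003, 0.0], [0.0, 0.0, -1.0]]
force: [1.4, -1.2, -0.4]
finger_gap: 0.354
```

Run:
```python
from h import *
w=cam('wrist'); save(w,'w15',(180,140,380,290),4)
s=observe();print(s['time'],s['position'],s['force'],s['finger_gap'])
c=cam('scene'); save(c,'s15',(210,100,310,210),5.5)
```

```text
18.85 [0.47259577 0.02064423 0.06031132] [ 1.19177395 -1.72669321  0.53426144] 0.3554107808104286
```

View pics/w15.png

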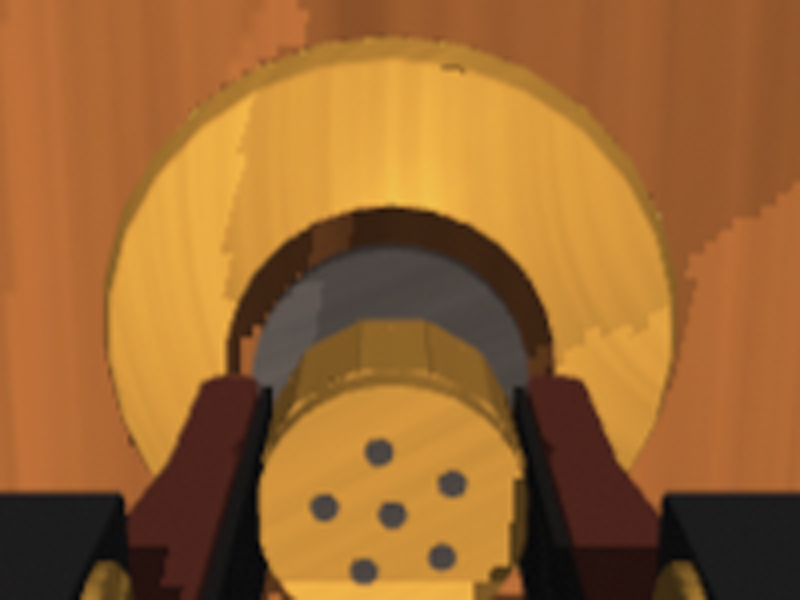

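View pics/s15.png

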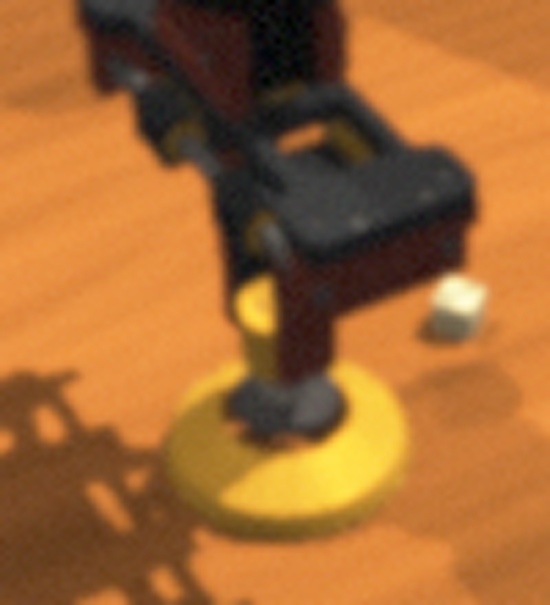

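Run:
```python
from h import *
w=cam('wrist'); s=observe(); z=s['position'][2]; print(s['position'])
print('collar',tool(w,277.1,201.1,z-.034)-[.021,0,0],'headbottom',tool(w,277.6,219.8,.0062)-[.0157,0,0])
print('base', tool(w,277.1,149.4,z-.003)-[.05,0,0])
```

```text
[0.47256269 0.02062329 0.06022537]
collar [0.00069052 0.00176907 0.02622537] headbottom [0.00054497 0.0020838  0.0062    ]
base [-0.00071868  0.00170517  0.05722537]
```

Emit:
{"fn": "send_rows", "kwargs": {
  "targets": [
    [0,[0,-0.0003,0.004],0],
    [0,[0,-0.0003,0.008],0],
    [0,[0,-0.0003,0.009],0],
    [0,[0,-0.0003,0.009],0],
    [0,[0,-0.0003,0.009],0],
    [0,[0,-0.0003,0.009],0]
  ]
}}

```text
time: 19.7
position: [0.4723, 0.0206, 0.0512]
eef_rot: [[-0.003, 1.0, 0.0], [1.0, 0.003, -0.0], [-0.0, 0.0, -1.0]]
force: [1.2, -1.4, 0.2]
finger_gap: 0.358
```

Run:
```python
from h import *
w=cam('wrist'); save(w,'w16',(180,140,380,290),4)
s=observe();print(s['time'],s['position'],s['force'],s['moment'],s['finger_gap'])
```

```text
19.75 [0.4722772  0.02062999 0.05124431] [ 2.69264024 -0.76147535  0.54082201] [-0.17341854 -0.1177333  -0.11755676] 0.36124538816931295
```

View pics/w16.png

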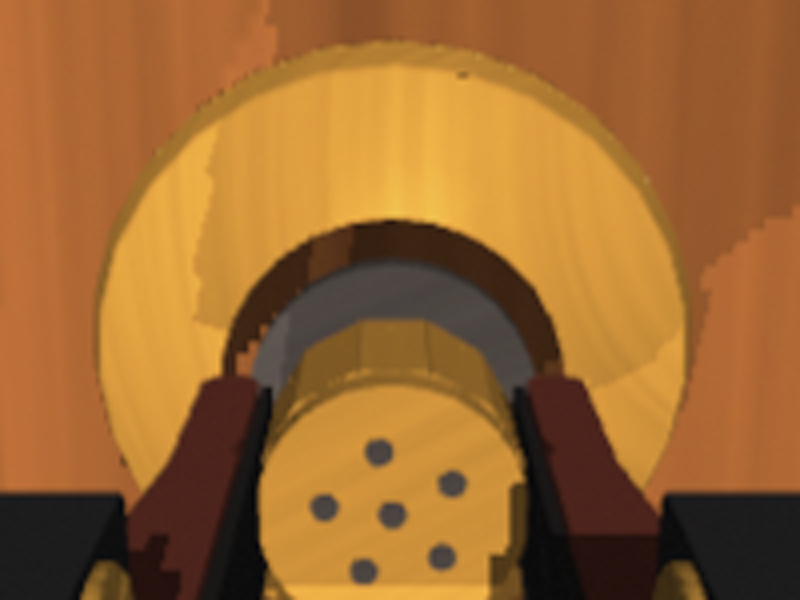

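The stud tip is inside the lip and no force shows. Pressing now.

Emit:
{"fn": "send_rows", "kwargs": {
  "targets": [
    [0,[0,0,0.003],0],
    [0,[0,0,0.005],0],
    [0,[0,0,0.007],0],
    [0,[0,0,0.007],0],
    [0,[0,0,0.007],0]
  ]
}}

```text
time: 20.38
position: [0.4722, 0.0205, 0.0439]
eef_rot: [[-0.003, 1.0, -0.0], [1.0, 0.003, -0.0], [-0.0, -0.0, -1.0]]
force: [3.4, -2.0, -5.1]
finger_gap: 0.357
```

Emit:
{"fn": "send_rows", "kwargs": {
  "targets": [
    [0,[0,0,0.002],0],
    [0,[0,0,0.004],0],
    [0,[0,0,0.004],0],
    [0,[0,0,0.004],0]
  ]
}}

```text
time: 20.88
position: [0.4722, 0.0207, 0.0402]
eef_rot: [[-0.003, 1.0, 0.0], [1.0, 0.003, 0.0], [0.0, 0.0, -1.0]]
force: [1.1, -0.7, -1.2]
finger_gap: 0.359
```

Run:
```python
from h import *
w=cam('wrist'); save(w,'w17',(180,140,380,290),4)
s=observe();print(s['time'],s['position'],s['force'],s['moment'],s['finger_gap'])
```

```text
20.925 [0.47221743 0.02068127 0.04023267] [ 1.23909198 -0.86889418 -0.82197381] [-0.16581152 -0.18133103 -0.15252438] 0.3569720325637067
```

View pics/w17.png

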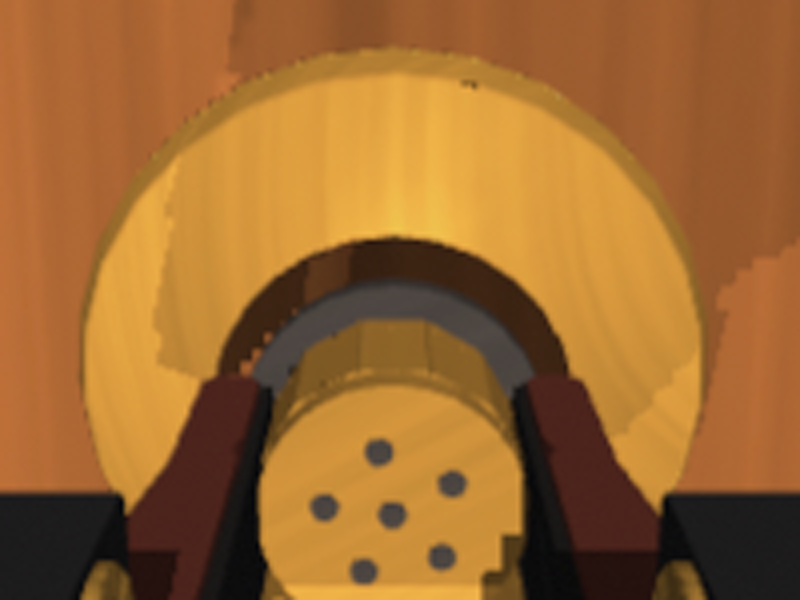

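Clicked: the force peaked and then dropped, and the head sits at seat level without slipping in the jaws. Now squeezing the collar.

Emit:
{"fn": "send_rows", "kwargs": {
  "targets": [
    [0,[0,0,0.001],0],
    [0,[0,0,0.002],0],
    [0,[0,0,0.003],0],
    [0,[0,0,0.004],0],
    [0,[0,0,0.004],0],
    [0,[0,0,0.004],0]
  ]
}}

```text
time: 21.68
position: [0.4723, 0.0207, 0.0365]
eef_rot: [[-0.003, 1.0, 0.0], [1.0, 0.003, 0.0], [0.0, 0.0, -1.0]]
force: [-0.9, -1.7, 8.3]
finger_gap: 0.358
```

Run:
```python
from h import *
w=cam('wrist'); save(w,'w18',(180,140,380,290),4)
for i in range(4): s=observe();print(s['time'],s['position'],s['force'],s['finger_gap']); cam('top')
```

```text
21.725 [0.4722899  0.02067789 0.03652884] [0.41837306 0.03713817 8.25014569] 0.35288414646864763
21.775 [0.47228177 0.02070056 0.03653089] [ 0.11672675 -0.10146657  8.24016719] 0.3537503971793107
21.825 [0.47228644 0.0206814  0.03653901] [-0.64540165 -0.69821988  8.6440078 ] 0.3529343833405399
21.875 [0.47230971 0.02069094 0.03656806] [-0.61244295 -0.66699444  7.66969462] 0.35532702949574524
```

View pics/w18.png

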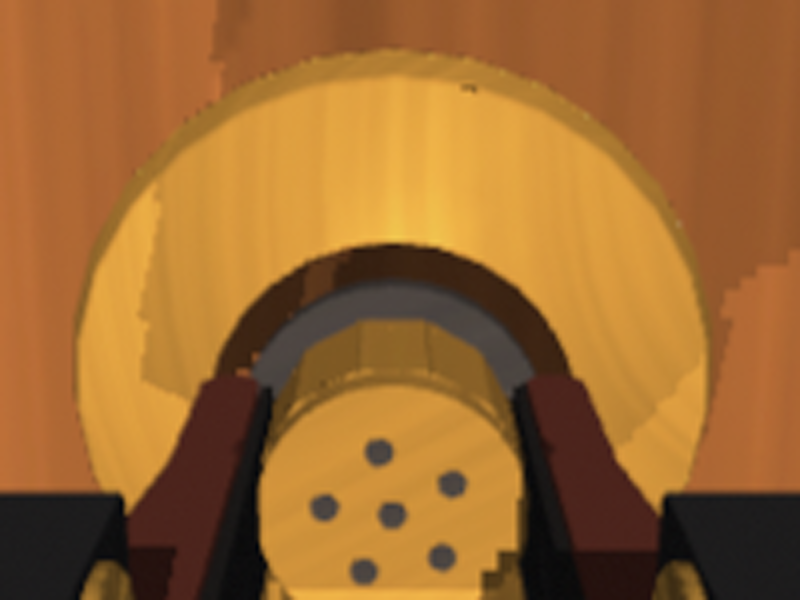

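Emit:
{"fn": "send_rows", "kwargs": {
  "targets": [
    [0,[0,0,0.0005],0],
    [0,[0,0,0.001],0],
    [0,[0,0,0.0015],0],
    [0,[0,0,0.0015],0],
    [0,[0,0,0.0015],0]
  ]
}}

```text
time: 22.55
position: [0.4723, 0.0207, 0.0359]
eef_rot: [[-0.003, 1.0, 0.0], [1.0, 0.003, 0.0], [0.0, 0.0, -1.0]]
force: [-3.7, -0.1, 22.6]
finger_gap: 0.355
```

Run:
```python
from h import *
w=cam('wrist'); save(w,'w19',(180,140,380,290),4)
for i in range(4): s=observe();print(s['time'],s['position'],s['force'],s['finger_gap']); cam('top')
```

```text
22.6 [0.47233836 0.02070895 0.03591754] [-3.38358766 -0.35562889 22.04223301] 0.3601235457344541
22.65 [0.47233287 0.02068471 0.03592718] [-4.00978748 -0.48348897 21.71590586] 0.3572336461956528
22.7 [0.47234641 0.02068292 0.03591824] [-3.37479358 -0.09988974 21.47076261] 0.35441802221316454
22.75 [0.47233544 0.02068053 0.0359313 ] [-3.48280036 -1.47911237 21.21408136] 0.3589886620515591
```

View pics/w19.png

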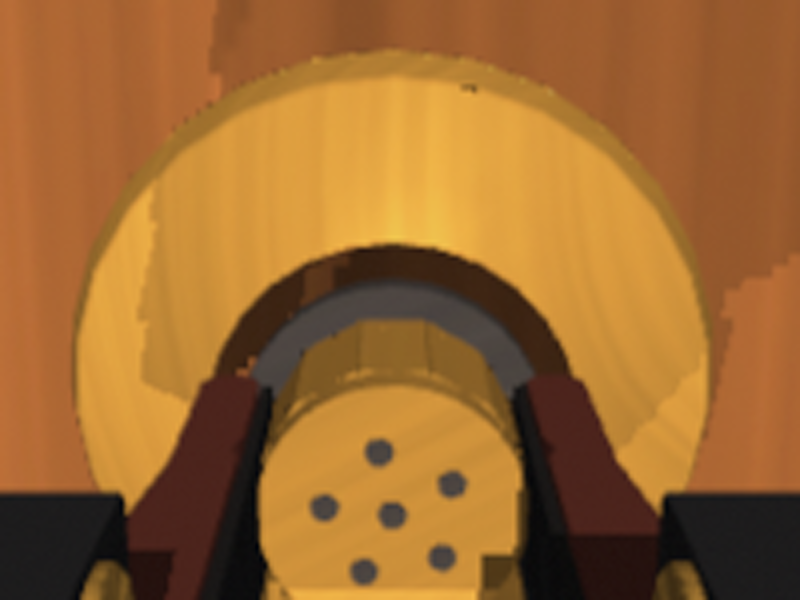

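Hard stop reached at about 21 N: the commanded 1.5 mm gave only 0.6 mm of travel. Final check of the scene.

Run:
```python
from h import *
c=cam('scene'); save(c,'s20',k=1.4); c=cam('top'); save(c,'t20',k=1.4)
s=observe();print(s['time'],s['position'],s['force'],s['finger_gap'])
```

```text
22.9 [0.47228889 0.0206719  0.03590254] [-4.22154156 -0.55364861 21.91927282] 0.35322580624384714
```

View pics/s20.png

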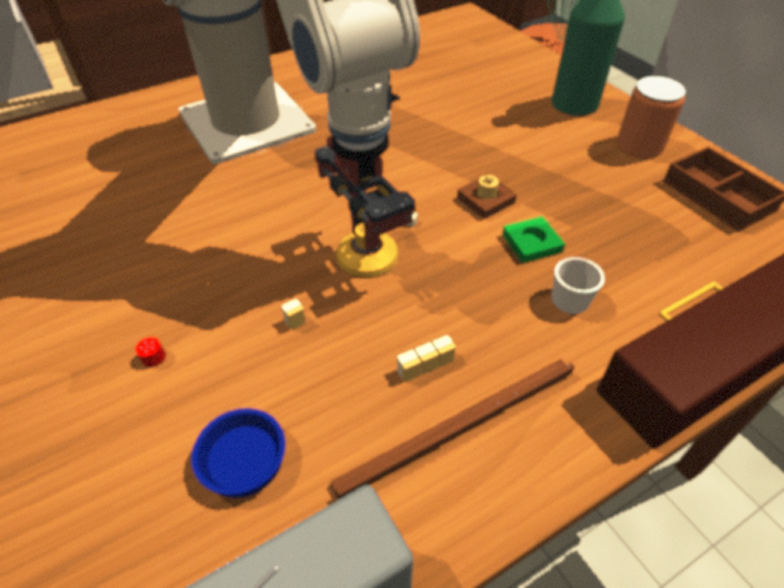

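View pics/t20.png

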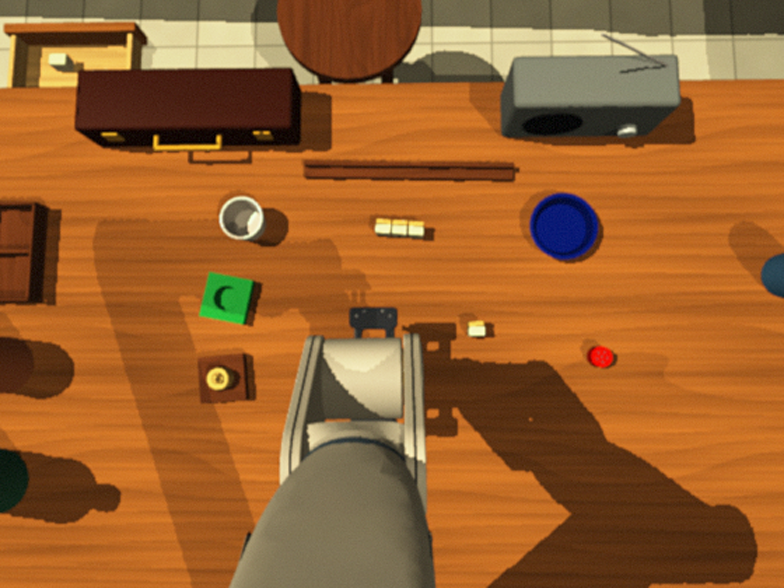

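Everything else is where it was, and the cover is upright in the well at (488,187) in the scene view. Handing the job in.

```bash
python3 -c "
from rig import arm
print(arm.finish_job())"
```

```text
the job is handed in; nothing more can be done
None
```

I stood the bamboo cover upright in the walnut rest's well and let go of it. Then I snapped the brass head onto the stud and pressed the collar right down. I handed the job in at about 23 s with the gripper still holding the head down at 60 N grip.

- **Cover:** the wrist, scene and top pictures all show it upright in the well.
- **Click:** I did not record the 6–10 N peak. The reading between moves was about −5 N, which looks like the balls drawing the head in. It was then about zero with the head at seat level.
- **Collar:** the push was 8.3 N after the first 4 mm commanded. The next 1.5 mm gave only 0.6 mm of travel, and the force rose to about 22 N. The tool ended at 35.9 mm, against about 36.2 mm expected for fully down, so the collar is at its stop. The head did not slip in the jaws.
- **Other objects:** the tiles, teacup, ashtray, pusher and look-alikes look unmoved in the last pictures. The die is mostly hidden behind the gripper in the last scene picture and hidden in the last top one, but nothing came near it.
- **Disagreement:** the wrist camera's calibration was off by about 2 mm, so I aligned the cover and head by comparing positions within the same picture.

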